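Load the jar mill and wind its run timer

ROBOT

A 6-joint arm with a two-finger parallel gripper is mounted at the origin on the work surface; the furniture and walls round the work are solid. World frame = base frame: x ahead of the robot, y to its left, z up, the work surface at z = 0. Lengths are in m, angles in degrees, forces in N, time in s.
With the tool pointing down it reaches from about 0.2 to 0.875 m from the base axis. Payload 3.4 kg.
Tool frame: the origin (TCP) lies midway between the tips of the shut fingers; the grasp point (between the pads) lies grip_depth behind it (grip_depth is the distance from the TCP to the grasp point, in m); z points along the fingers, y is the line along which they close (so a half turn about z gives the same grasp; the last joint's range is limited). The gripper opens to 94 mm and grips with 3 to 60 N. Pads are 16 mm wide; open, the fingers measure 119 mm over their backs; the gripper's body (75 mm by 177 mm) begins 78 mm behind the grasp point.
Start: joints at [-70.932, 15.808, 86.224, -0, 77.962, -6.933], TCP at [0.252, -0.517, 0.205] pointing down, gripper open.
Joint ranges: [-165.64, 165.64], [-43.16, 119.46], [12.63, 154.43], [-67.54, 247.53], [6.08, 155.33], [-154.97, 154.97]. Speed limits (degrees/s): [147.25, 147.25, 180, 180, 180, 180].

INTERFACE

Orientations are given as [roll, pitch, yaw] about the fixed x, y, z axes, in that order (R = Rz(yaw) Ry(pitch) Rx(roll)).
In Python, from workcell import sense, read_camera, finish_job, recognise, outline_of, grip_depth gives the robot as it stands.
- The arm moves only by the shell command python3 -m inch 'ROWS' [FORCE]. ROWS is JSON, a list that holds one entry, the list of rows, each a list of 7 numbers: the shift along the tool's x, y, z in cm, then the turn, a rotation vector about the tool's x, y, z in rad, then the finger opening in cm, from 0 to 9.4. In form: [[[dx, dy, dz, ax, ay, az, grip], ...]]. A call has 1 to 10 rows; each row shifts and turns the commanded pose from where the row before left it, along the tool's axes as they then stand; what a row does not reach is not made up. A row lasts 1/8 s, in which the tool goes at most 62.5 mm and 10.7 degrees, less where a joint would pass 70% of its speed; a pose out of reach is approached as far as the arm can. A call with a gripper value outside its range is refused whole. The fingers move at their own pace and stop on an object; FORCE is the grip in N (left out, the last holds). Time passes only in rows, so rows that do not move let the fingers close. It gives the time, the measured TCP pose, the force, the opening and the grip force at its end, in the units of the state.
- sense(): the state, without advancing time (a new reading comes with each control period).
- read_camera(name): name is "side" or "top" or "wrist"; returns a dict with "img" (384x512x3 uint8, red, green, blue), "K" (3x3 intrinsics, pixels), "view" (4x4, takes a point from world to camera coordinates). Camera axes: x right, y up, looking along -z (the intrinsics and any distortion apply to the point x, -y, -z); pixel columns grow to the right and rows downward; lengths in m; the calibration is good to about 2 mm. The wrist camera is an equidistant fisheye: a pixel r from the principal point sees the ray r / f radians off the axis. A picture is of the moment at which its call begins. There is no depth.
- finish_job(): hands the job in; it is judged then, once.
Trained networks look in a picture, given as the dict that the camera call returned (one of the last four; its "shot" number tells which), for a name from the list of things; names that differ only in an ending like _2 or _b are one class to them, and where a whole thing is asked for, a point or a joint stands for the part that bears it (a point fixed in the world has none). Each returns a list of dicts, best first, with "p" (0 to 1); they miss things now and then, are a little off and sometimes report something else, mostly with a low value. They report only what shows in the picture. A call takes as long as a camera call.
- recognise(name, picture): "rect" ([left, top, width, height] as shares, 0 to 1, of the picture: columns of its width, rows of its height, round what is visible of it).
- outline_of(name, picture): "mask" (384x512 bool, what is visible of it) and "rect" ([left, top, width, height] as shares, 0 to 1, of the picture: columns of its width, rows of its height, round what is visible of it).
The state is a dict: "time": time; "q": joint angles; "qd": joint speeds; "joint_torque": joint torques, N m; "position": TCP position; "tcp_rot": TCP orientation; "wrist_force": force on the tool from outside, world axes, zero at the start; "moment": the same for the moment, N m; "width": finger opening in m; "grip_force": force on a finger pad.
Only numpy, scipy, OpenCV 4.12 (cv2) and the standard library are available. Lean on these libraries where they do the work, as an engineer would, in place of code of your own. Each camera call takes 0.05 s, during which the arm holds its last target. There are 200 camera calls.

TASK

Set the jar mill up for a full run: take the longer of the two steel milling jars from the wooden rest and lay it on the mill's two rollers, between the end plates. Let go of it, swing the keeper bar by its knob from the back right over the jar until it stops, and only then wind the spring timer, which starts the mill: turn the winged key on the sloping front clockwise, a part turn at a time, all the way to its end stop. Leave the short jar in its rest, and do not shift the tin or the pot that stand by.

Things in the scene. Friction and masses are not known exactly. Their poses are not given: they have to be found in the camera images.
- mill: the bench jar mill, a grey sheet-metal case 237 x 240 mm, deck 90 mm high, fixed to the table; its front panel slopes at 28 degrees and faces the mill's -x (towards the robot). Origin: on the table under the case; the case reaches from x -105 to +132 and y -120 to +120 mm. z up, y along the rollers
- mill_bed (a point): where the middle of the jar comes to lie on the mill, 140 mm above the table and 60 mm behind the mill's origin; axes as the mill's: y along the rollers. The two black rollers (24 mm thick, 102 mm long, axes 54 mm apart and 32 mm below this point) turn freely; the steel end plates on both ends of them stand 106 mm apart inside and reach 10 mm below this point
- long_jar: the longer steel milling jar, a cylinder 60 mm in diameter and 92 mm long with two black bands, lying; origin at its middle, y along its axis (the lid is at +y; either way round is good); 0.3 to 0.65 kg
- short_jar: the shorter steel milling jar, the same 60 mm in diameter but 60 mm long; lies in line with the long jar in the wooden rest and stays there
- jar_rest: the wooden rest, 112 x 250 mm, fixed to the table: a V trough along its y axis on a 12 mm board, in which the two jars lie end to end with about 40 mm between them, their axes 53 mm above the table. The trough's strips end 15 mm below the jars' axes. Origin on the table under its middle
- keeper_knob (a point): middle of the black knob (18 mm in diameter, 25 mm high) that stands up on the free end of the keeper bar; its top is 12 mm above this point. x points along the bar away from its pivot. The dark steel bar is 14 mm wide, its upper side 16 mm below this point; it swings level on a post at the mill's -y end, 7 mm above a jar on the rollers
- keeper_pivot (a point): the keeper bar's upright axis, at the height of keeper_knob and 80 mm from it, above the drive cover (43 mm higher than the deck) at the mill's -y end
- keeper (a joint): swing of the keeper bar, rad: 0 parked (points to the mill's +x, away from the robot), 1.57 closed against its stop (lies along the jar, points to the mill's +y); stays where it is left
- key_grip (a point): the place to grip the key: on its shaft, in the middle of its blade, 34 mm out from the sloping panel. z points out of the panel along the shaft (28 degrees from vertical, towards the robot); x along the blade, towards the end with the pointer; y across the blade. The steel blade is 9 mm thick (y), 62 mm long (x), and 26 to 28 mm high (z -16 to +12 mm from this point)
- timer_key (a joint): turn of the timer key, rad: 0 run down, 5.0 fully wound against the end stop; grows clockwise as seen from the front (turning about -z of key_grip). A spring pulls back on it, but it stays where it is let go. Takes about 0.1 N m
- tin: bystander: speckled tin with a brown lid, 62 mm in diameter and high, origin under its middle
- pot: bystander: white jar with a blue lid, 56 mm in diameter, 70 mm high, origin under its middle

How it is judged:
By the outcome, as a careful person would: the job done as asked, in the order asked, and still so for the second after the job is handed in, with the robot touching nothing.
It also fails if it takes over 69 s, if anything falls off the work surface, if the arm or the gripper's body presses on something with over 40 N, if the wrist force passes 120 N, or if a joint passes its speed limit or range.

## Working session

There is one attempt and no reset: what is moved stays moved. The work goes in short steps, Python scripts to look and compute and a shell command to move; the robot and the scene stay as the last step left them, time stands still between calls to the robot, and variables do not carry over. Pictures are saved under pics/ and viewed, at most 14 in all, crops included, and the job is handed in when it is done.

```bash
ls; mkdir -p pics
python3 - <<'E'
from workcell import *
import cv2,numpy as np
print(sense(), grip_depth)
for n in ("side","top"):
    p=read_camera(n); print(n,p["K"].tolist(),np.round(p["view"],4).tolist(),[k for k in p])
    cv2.imwrite(f"pics/{n}0.png",p["img"][:,:,::-1])
    for o in ["mill","long_jar","short_jar","jar_rest","keeper_knob","timer_key","keeper","tin","pot","key_grip"]:
        try:
            r=outline_of(o,p)
            for d in r[:2]:
                m=d["mask"]; ys,xs=np.nonzero(m); print(n,o,round(d["p"],2),xs.mean().round(1),ys.mean().round(1),xs.min(),xs.max(),ys.min(),ys.max())
        except Exception as e: print(o,e)
E
```

```text
pics
{'time': 0.0, 'q': array([-7.09327944e+01,  1.58466422e+01,  8.62921003e+01, -2.26444794e-03,
        7.79622363e+01, -6.93508633e+00]), 'qd': array([ 0.01059514, -0.00280277, -0.02316101, -0.0189704 , -0.03277536,
       -0.01140747]), 'joint_torque': array([-1.62462926e-03, -4.04593670e+01, -2.37230265e+01,  6.97828294e-02,
        3.44687433e-02, -1.51237009e-04]), 'position': array([ 0.25186377, -0.51629169,  0.2046362 ]), 'tcp_rot': array([-1.79899493e+02, -9.99502855e-03,  2.60027574e+01]), 'wrist_force': array([ 0.74652443, -0.4718719 , -0.27822673]), 'moment': array([ 0.02554779, -0.00681424, -0.00350467]), 'grip_force': 0.0, 'width': 0.09418394664508192} 0.0188
side [[437.54166968563715, 0.0, 256.8969279288227], [0.0, 437.54166968563715, 186.40647735977302], [0.0, 0.0, 1.0]] [[-0.8085, -0.5882, 0.0182, 0.501], [0.4042, -0.5326, 0.7436, -0.245], [-0.4277, 0.6086, 0.6684, -1.2536], [0.0, 0.0, 0.0, 1.0]] ['img', 'K', 'view', 'shot']
side mill 0.86 279.6 188.3 229 330 125 235
side long_jar 0.64 215.0 239.9 197 232 224 256
side long_jar 0.3 300.1 194.3 293 306 184 205
side s
[... 645 characters left out ...]
], [0.9949, 0.0213, 0.0985, -0.5608], [-0.0984, -0.0042, 0.9951, -1.1539], [0.0, 0.0, 0.0, 1.0]] ['img', 'K', 'view', 'shot']
top mill 0.84 295.6 208.3 248 342 159 255
top long_jar 0.63 193.1 196.0 181 205 179 213
top short_jar 0.59 192.1 220.0 166 217 174 261
top jar_rest 0.76 192.3 219.3 165 217 174 260
top jar_rest 0.39 160.5 155.5 149 172 145 166
top keeper_knob 0.7 331.7 180.5 328 337 160 198
top timer_key 0.54 289.9 236.4 281 300 228 247
top keeper 0.68 331.5 178.6 327 337 158 198
top tin 0.77 213.2 152.9 202 224 142 164
top tin 0.67 290.2 236.5 282 299 228 246
top pot 0.95 160.8 155.3 149 172 145 166
top pot 0.2 290.1 236.9 281 300 228 247
top key_grip 0.76 290.1 236.3 282 300 228 246
```

Run:
```python
import cv2
a=cv2.imread("pics/top0.png")[120:290,130:370]; b=cv2.imread("pics/side0.png")[110:310,130:350]
cv2.imwrite("pics/topc.png",cv2.resize(a,None,fx=3.3,fy=3.3,interpolation=cv2.INTER_CUBIC))
cv2.imwrite("pics/sidec.png",cv2.resize(b,None,fx=3,fy=3,interpolation=cv2.INTER_CUBIC))
```

```text
(no output)
```

View pics/topc.png

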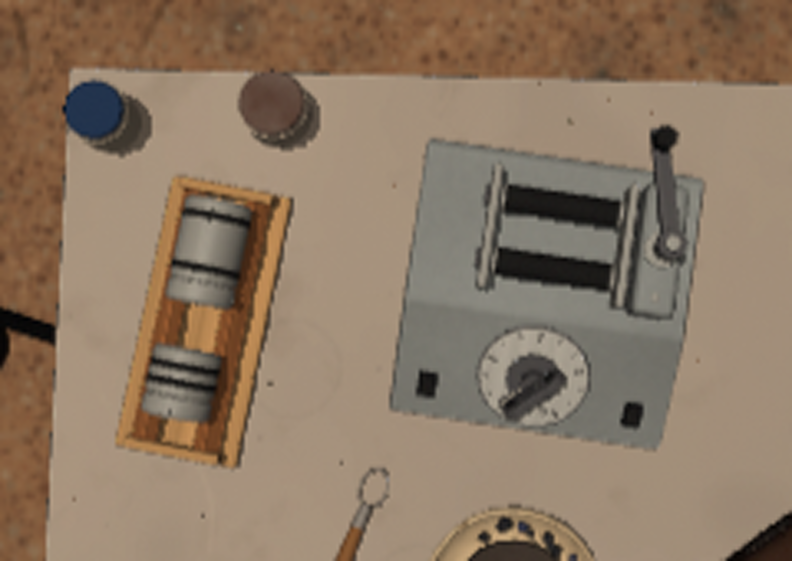

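View pics/sidec.png

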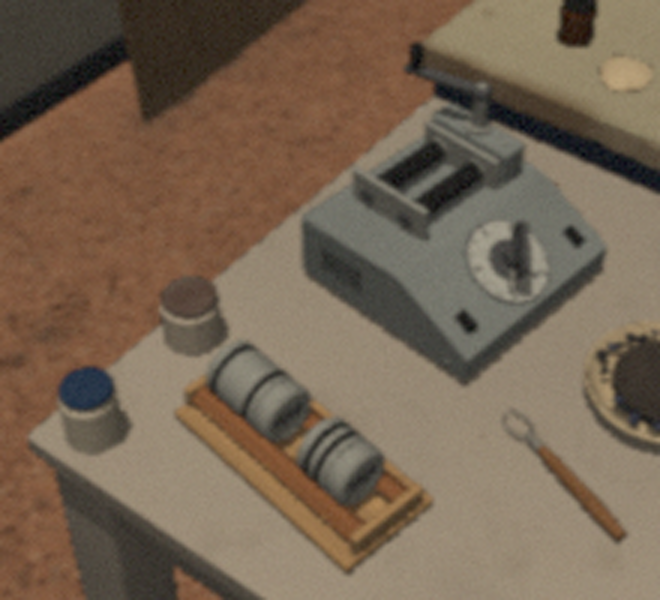

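Top crop: long jar about (208,250), short jar (182,383), knob (664,136), pivot (673,243), key (533,388), mill yaw about -9°. Side crop: the mill's +y end faces us, deck back corner (303,215), front foot (463,383). The long jar is the one at the back of the rest. Next I fit the poses.

```bash
cat > h.py <<'E'
import numpy as np
from scipy.spatial.transform import Rotation as Ro
def proj(p,P,fish=False):
    P=np.atleast_2d(P); c=P@p["view"][:3,:3].T+p["view"][:3,3]; c=c*[1,-1,-1]
    K=p["K"]
    if fish:
        rho=np.hypot(c[:,0],c[:,1]); th=np.arctan2(rho,c[:,2]); s=th/np.maximum(rho,1e-9)
        u=c[:,:2]*s[:,None]
    else: u=c[:,:2]/c[:,2:]
    return u*[K[0,0],K[1,1]]+K[:2,2]
def ray(p,uv,fish=False):
    K=p["K"]; d=(np.array(uv,float)-K[:2,2])/[K[0,0],K[1,1]]
    if fish:
        r=np.linalg.norm(d); v=np.array([*(d/r*np.sin(r)),np.cos(r)]) if r>0 else np.array([0,0,1.])
    else: v=np.array([*d,1.])
    R=p["view"][:3,:3]; return -R.T@p["view"][:3,3], R.T@(v*[1,-1,-1])
def atz(p,uv,z,fish=False):
    o,d=ray(p,uv,fish); return o+d*(z-o[2])/d[2]
def pose(x,y,yaw):
    return lambda P: np.atleast_2d(P)@Ro.from_euler('z',yaw).as_matrix().T+[x,y,0]
E
python3 - <<'E'
from h import *; from workcell import *
from scipy.optimize import least_squares
T=read_camera("top");S=read_camera("side")
t=lambda x,y:(130+x/3.3-.35,120+y/3.3-.35); s=lambda x,y:(130+x/3-.33,110+y/3-.33)
# params x,y,yaw, pivy, kz, keyx,keyy,keyz, lip
def obs(v):
    x,y,yaw,py,kz,kx,ky,kk,lip,rx=v
    return [(T,(.132,.12,.09),t(430,140)),(T,(.132,-.12,.09),t(704,182)),(S,(.132,.12,.09),s(303,215)),
     (T,(.140,py,kz+.012),t(664,134)),(T,(.06,py,kz),t(672,243)),(S,(.140,py,kz),s(416,57)),(S,(.06,py,kz),s(481,90)),
     (S,(-.105,.12,0),s(463,383)),(S,(-.105,.12,lip),s(463,362)),(T,(-.105,.12,lip),t(390,408)),(T,(-.105,-.12,lip),t(658,449)),(S,(-.105,-.12,lip),s(605,243)),
     (T,(.033,.051,.108),t(497,262)),(T,(.087,.051,.108),t(506,199)),(T,(rx,.12,.09),t(413,301)),(S,(rx,.12,.09),s(404,268)),
     (T,(kx,ky,kk),t(534,390)),(S,(kx,ky,kk),s(518,257))]
def f(v):
    M=pose(*v[:3]); return np.concatenate([proj(p,M(P))[0]-uv for p,P,uv in obs(v)])
r=least_squares(f,[.6,-.1,-.15,-.09,.2,-.05,0,.09,.02,0],loss='soft_l1')
print(np.round(r.x,4)); print(np.round(f(r.x).reshape(-1,2),1).tolist())
for uv in [(208,250),(182,383),(212,200),(200,302)]: print(uv,atz(T,t(*uv),.06 if uv[0] in(208,182) else .07))
# rest corners: board/rails at unknown z ~.03
for uv in [(176,178),(290,200),(236,467),(117,445)]: print(uv,atz(T,t(*uv),.03))
for n,z in (("tin",.062),("pot",.07)): 
    print(n,atz(T,{"tin":t(272,101),"pot":t(95,109)}[n],z))
E
```

```text
[ 0.4946  0.0178 -0.128  -0.0711  0.1925 -0.0692  0.0016  0.0806  0.0402
 -0.0107]
[[0.5, -1.0], [1.5, -1.2], [-0.8, -0.3], [4.2, 0.9], [-3.2, -0.7], [1.1, 0.4], [-1.9, -0.5], [0.6, 1.8], [1.4, -0.1], [0.5, 0.6], [1.3, 0.6], [1.5, 0.8], [-0.5, -0.5], [-0.4, -0.5], [-1.9, 0.0], [-1.6, 3.9], [0.1, 0.1], [-0.1, -0.0]]
(208, 250) [0.54167949 0.31369409 0.06      ]
(182, 383) [0.42558019 0.3317568  0.06      ]
(212, 200) [0.58456315 0.31012172 0.07      ]
(200, 302) [0.49558207 0.31708968 0.07      ]
(176, 178) [0.60890113 0.35043545 0.03      ]
(290, 200) [0.59108445 0.24686301 0.03      ]
(236, 467) [0.35245291 0.28685633 0.03      ]
(117, 445) [0.36938867 0.3928837  0.03      ]
tin [0.67477236 0.26190349 0.062     ]
pot [0.66274296 0.41579485 0.07      ]
```

```bash
python3 -m inch '[[[3.9,-3.88,-0.8,0,0,0,9.4],[3.9,-3.88,-0.8,0,0,0,9.4],[3.9,-3.88,-0.8,0,0,0,9.4],[3.9,-3.88,-0.8,0,0,0,9.4],[3.9,-3.88,-0.8,0,0,0,9.4],[3.9,-3.88,-0.8,0,0,0,9.4],[3.9,-3.88,-0.8,0,0,0,9.4],[3.9,-3.88,-0.8,0,0,0,9.4],[3.9,-3.88,-0.8,0,0,0,9.4],[3.9,-3.88,-0.8,0,0,0,9.4]]]'
python3 - <<'E'
import sys; sys.path.insert(0,'.')
from workcell import *; import cv2
p=read_camera("wrist"); cv2.imwrite("pics/w1.png",p["img"][:,:,::-1]); print(sense()["position"],p["K"],p["view"])
import pickle; pickle.dump(p,open("w1.pkl","wb"))
E
python3 -m inch '[[[3.9,-3.88,0,0,0,0,9.4],[3.9,-3.88,0,0,0,0,9.4],[3.9,-3.88,0,0,0,0,9.4],[3.9,-3.88,0,0,0,0,9.4],[3.9,-3.88,0,0,0,0,9.4],[3.9,-3.88,0,0,0,0,9.4],[0,0,0,0,0,0.157,9.4],[0,0,0,0,0,0.157,9.4],[0,0,0,0,0,0.157,9.4],[0,0,0,0,0,0.157,9.4]]]'
python3 - <<'E'
from workcell import *; import cv2,pickle
p=read_camera("wrist"); cv2.imwrite("pics/w2.png",p["img"][:,:,::-1]); pickle.dump(p,open("w2.pkl","wb")); s=sense(); print(s["position"],s["tcp_rot"],s["q"])
E
```

```text
time: 2.45
position: [0.4329, 0.0046, 0.286]
tcp_rot: [179.9, -0.0, 26.0]
wrist_force: [0.6, -0.7, 0.2]
width: 0.0937
grip_force: 0.0
[0.43516539 0.0112714  0.28695739] [[297.31863964   0.         253.57552348]
 [  0.         297.31863964 195.23315233]
 [  0.           0.           1.        ]] [[ 4.38297978e-01 -8.98829227e-01  9.49926007e-04 -1.85479109e-01]
 [ 8.64405600e-01  4.21221760e-01 -2.74545419e-01 -3.25070481e-01]
 [ 2.46369317e-01  1.21153823e-01  9.61573664e-01 -5.76711639e-01]
 [ 0.00000000e+00  0.00000000e+00  0.00000000e+00  1.00000000e+00]]
time: 3.75
position: [0.5409, 0.3145, 0.2852]
tcp_rot: [180.0, 0.0, -10.3]
wrist_force: [-1.3, -0.5, 0.1]
width: 0.0942
grip_force: 0.0
[0.54083206 0.3143841  0.2852331 ] [ 1.79975263e+02  1.27819578e-02 -1.04552065e+01] [ 2.38081827e+01  1.85636977e+01  7.11328410e+01 -1.32478818e-02
  9.03279518e+01  1.24263313e+02]
```

View pics/w2.png

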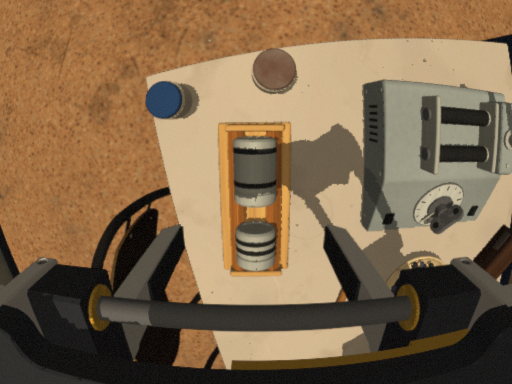

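View pics/w1.png

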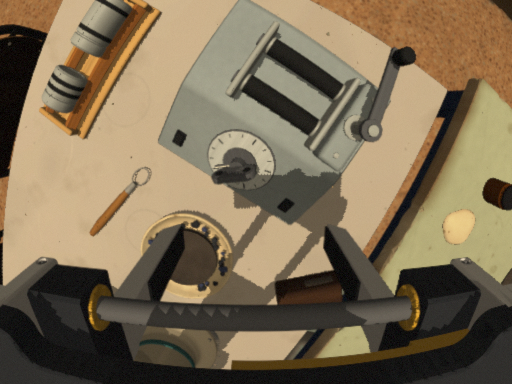

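w2: long jar spans columns 235–277, rows 137–206, with the short jar at (256,246). w1: knob (404,56), pivot (371,130), key blade from (213,177) to (257,170). Now the jar fit and the refined mill fit.

Run:
```python
from h import *; from workcell import *
import cv2,pickle
from scipy.optimize import least_squares
W2=read_camera("wrist"); T=read_camera("top")
a=np.linspace(0,2*np.pi,60)
def cyl(x,y,yaw,L=.092,r=.03,z=.053):
    e=np.array([[r*np.cos(t),s*L/2,z+r*np.sin(t)] for t in a for s in(-1,1)]); return pose(x,y,yaw)(e)
ms=[]
for p,f in((W2,1),(T,0)):
    d=outline_of("long_jar",p)[0]; m=d["mask"].astype(np.uint8); ms.append((p,f,m)); ys,xs=np.nonzero(m); print(d["p"],xs.min(),xs.max(),ys.min(),ys.max())
def res(v,which):
    o=[]
    for p,f,m in which:
        h=cv2.convexHull(proj(p,cyl(*v),f).astype(np.float32))[:,0]
        M=cv2.moments(m,True); H=cv2.moments(h)
        q=lambda M:np.array([M['m10']/M['m00'],M['m01']/M['m00'],M['mu20']/M['m00']/20,M['mu11']/M['m00']/20,M['mu02']/M['m00']/20])
        o.append(q(H)-q(M))
    return np.concatenate(o)
for w in(ms[:1],ms):
    r=least_squares(res,[.54,.315,-1.74],args=(w,)); print(np.round(r.x,4),np.degrees(r.x[2])+90,r.fun.round(2))
h=proj(W2,cyl(*r.x),1); print(h.min(0),h.max(0))
W1=pickle.load(open("w1.pkl","rb"))
t=lambda x,y:(130+x/3.3-.35,120+y/3.3-.35); s=lambda x,y:(130+x/3-.33,110+y/3-.33)
S=read_camera("side")
def obs(v):
    x,y,yaw,py,kz,kx,ky,kk,lip,rx,th,px=v
    kn=(px+.08*np.cos(th),py+.08*np.sin(th))
    return [(T,(.132,.12,.09),t(430,140)),(T,(.132,-.12,.09),t(704,182)),(S,(.132,.12,.09),s(303,215)),
     (T,(*kn,kz+.012),t(664,134)),(T,(px,py,kz),t(672,243)),(S,(*kn,kz),s(416,57)),(S,(px,py,kz),s(481,90)),
     (S,(-.105,.12,0),s(463,383)),(S,(-.105,.12,lip),s(463,362)),(T,(-.105,.12,lip),t(390,408)),(T,(-.105,-.12,lip),t(658,449)),(S,(-.105,-.12,lip),s(605,243)),
     (T,(.033,.051,.108),t(497,262)),(T,(.087,.051,.108),t(506,199)),(T,(rx,.12,.09),t(413,301)),
     (T,(kx,ky,kk),t(534,390)),(S,(kx,ky,kk),s(518,257)),
     (W1,(*kn,kz+.012),(404,55)),(W1,(px,py,kz),(371,129)),(W1,(.033,.051,.108),(246,81)),(W1,(.087,.051,.108),(272,43)),(W1,(-.105,-.12,lip),(290,221)),(W1,(-.105,.12,lip),(161,139)),(W1,(kx,ky,kk),(236,173)),
     (W2,(.132,.12,.09),(366,83)),(W2,(.033,.051,.108),(440,154)),(W2,(.087,.051,.108),(441,115)),(W2,(kx,ky,kk),(444,217)),(W2,(-.105,.12,lip),(367,228))]
def f(v):
    M=pose(*v[:3]); return np.concatenate([proj(p,M(P),p is W1 or p is W2)[0]-uv for p,P,uv in obs(v)])
r=least_squares(f,[.4946,.0178,-.128,-.09,.2,-.05,0,.09,.02,0,0,.06],loss='soft_l1')
print(np.round(r.x,4)); print(np.round(f(r.x).reshape(-1,2),1).tolist())
M=pose(*r.x[:3]);v=r.x
print("bed",M((.06,0,.14)),"piv",M((v[11],v[3],v[4])),"knob",M((v[11]+.08*np.cos(v[10]),v[3]+.08*np.sin(v[10]),v[4])),"key",M((v[5],v[6],v[7])),np.degrees(v[2]))
```

```text
0.95 233 276 135 207
0.68 181 200 182 213
[ 0.5401  0.3136 -1.7413] -9.769264056105698 [-0.04 -0.04  0.13 -0.06  0.67]
[ 0.533   0.3158 -1.7437] -9.908877890138783 [-0.71  4.94  0.06 -0.09  0.72  2.08 -8.63  0.43 -1.    3.08]
[231.60130898 140.26861491] [274.96254967 212.48398303]
[ 0.4953  0.0174 -0.1255 -0.0778  0.192  -0.0727  0.0006  0.0828  0.0282
 -0.0108  0.2102  0.0584]
[[0.5, -1.2], [1.5, -1.6], [-0.9, -0.4], [0.1, 1.2], [-0.6, -0.1], [-0.4, 2.0], [-0.4, -1.2], [0.6, 1.6], [1.2, 2.4], [0.9, 0.3], [0.9, 0.0], [0.9, 3.2], [-0.4, -0.7], [-0.3, -0.8], [-1.8, -0.1], [0.5, 1.1], [0.9, -0.4], [0.1, 0.1], [0.2, -0.0], [0.3, 0.5], [-0.7, 2.1], [0.7, 2.6], [-0.9, 2.7], [-0.9, -0.2], [18.7, -5.6], [-6.2, -1.9], [-6.2, -2.1], [0.2, -1.4], [-1.5, 0.3]]
bed [[0.55487053 0.00993333 0.14      ]] piv [[ 0.54352637 -0.06707142  0.19201435]] knob [[ 0.62323965 -0.06030445  0.19201435]] key [[0.42330632 0.0271071  0.08283695]] -7.191314957256471
```

```bash
python3 -m inch '[[[-0.07,0.09,5.5,0,0,0,8.2],[0,0,5.5,0,0,0,8.2],[0,0,5.5,0,0,0,8.2],[0,0,4.5,0,0,0,8.2],[0,0,2.0,0,0,0,8.2],[0,0,1.4,0,0,0,8.2],[0,0,0,0,0,0,8.2],[0,0,0,0,0,0,5.5],[0,0,0,0,0,0,5.5],[0,0,0,0,0,0,5.5]]]' 45;  python3 -m inch '[[[0,0,0,0,0,0,5.5],[0,0,0,0,0,0,5.5]]]' 45
```

```text
time: 5.3
position: [0.5404, 0.3131, 0.0425]
tcp_rot: [179.9, -0.1, -9.9]
wrist_force: [-0.9, -3.7, 3.0]
width: 0.0591
grip_force: 45.0
time: 5.55
position: [0.5404, 0.3132, 0.0425]
tcp_rot: [179.9, -0.1, -9.9]
wrist_force: [0.0, -2.9, 6.5]
width: 0.0592
grip_force: 45.0
```

```bash
python3 -m inch '[[[0,0,-2,0,0,0,5.5],[0,0,-5,0,0,0,5.5],[0,0,-6,0,0,0,5.5],[0,0,-6,0,0,0,5.5],[0,0,-5,0,0,0,5.5],[1.33,5.93,0,0,0,0,5.5],[1.33,5.93,0,0,0,0,5.5],[1.33,5.93,0,0,0,0,5.5],[1.33,5.93,0,0,0,0,5.5],[1.33,5.93,0,0,0,0,5.5]]]';  python3 -m inch '[[[0,0,0,0,0,-0.18,5.5],[0,0,0,0,0,-0.18,5.5],[0,0,0,0,0,-0.18,5.5],[0,0,0,0,0,-0.18,5.5],[0,0,0,0,0,-0.18,5.5],[0,0,0,0,0,-0.18,5.5],[0,0,0,0,0,-0.18,5.5],[0,0,0,0,0,-0.18,5.5],[0,0,0,0,0,-0.18,5.5],[0,0,0,0,0,0,5.5]]]'
python3 - <<'E'
from workcell import *; import cv2,pickle
p=read_camera("wrist"); cv2.imwrite("pics/w3.png",p["img"][:,:,::-1]); pickle.dump(p,open("w3.pkl","wb")); s=sense(); print(s["position"],s["tcp_rot"],s["q"],s["width"],s["wrist_force"])
E
```

```text
time: 6.8
position: [0.5536, 0.0093, 0.2805]
tcp_rot: [-179.9, 0.1, -10.0]
wrist_force: [-0.0, 0.1, -2.9]
width: 0.0596
grip_force: 45.0
time: 8.05
position: [0.5536, 0.0109, 0.2804]
tcp_rot: [-179.9, -0.1, 82.7]
wrist_force: [-0.2, -0.5, -4.7]
width: 0.0592
grip_force: 45.0
[0.55372547 0.01082389 0.28061805] [-1.79921927e+02 -3.93905423e-02  8.26654700e+01] [-6.10792037e+00  1.21393967e+01  8.07385466e+01  4.11018610e-02
  8.71992692e+01  1.22454678e+00] 0.0594327429705497 [ 0.97369407  0.77480122 -2.96794065]
```

View pics/w3.png

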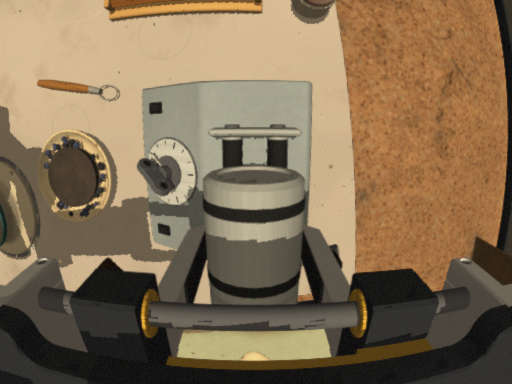

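w3: jar held straight. The +y end plate spans columns 209–301, with its inner edge near row 137, and the rollers are at columns 231 and 277. I check these against the fit.

Run:
```python
from h import *; import pickle
p=pickle.load(open("w3.pkl","rb")); M=pose(.4953,.0174,-.1255)
for n,P in dict(plate_in=(.06,.053,.13),plate_out=(.06,.057,.13),rol1=(.033,.05,.12),rol2=(.087,.05,.12),backL=(.132,.12,.09),frontL=(-.105,.12,.028),deckfrontR=(-.105,-.12,.028)).items(): print(n,proj(p,M(P),1))
g=p["img"].astype(int).sum(2); print(g[124:150,245]//3, g[124:150,260]//3)
print("plate row edges");print(g[132,200:312]//3)
import cv2
from workcell import *
# inferred pt
w=atz(p,(255,137),.13,1); print("plate inner obs",w,"in mill",(w-[.4953,.0174,0])@Ro.from_euler('z',-.1255).as_matrix())
# jar held: yaw 82.7 => expected ends
R=Ro.from_euler('z',np.radians(-7.3)).as_matrix(); J=np.array([.5537,.0108,.2804+.0105])
for s in(.046,): print("jar end top", proj(p,J+R@[0,s,.03],1),"bottom",proj(p,J+R@[0,s,-.03],1))
```

```text
plate_in [[255.35706934 137.85938568]]
plate_out [[255.35430901 134.2770903 ]]
rol1 [[231.70116593 139.85403109]]
rol2 [[278.91378862 139.8161798 ]]
backL [[313.34179845  82.81785299]]
frontL [[144.32747012  90.87325144]]
deckfrontR [[155.42920886 240.49967993]]
[158 159 155 105  89 136 168 178 169 153 128 106  80  86 132 158 162 160
 159 159 160 157 158 156 157 157] [157 157 151 103  89 136 166 178 172 153 133 105  80  86 128 154 158 158
 156 158 159 157 158 157 155 156]
plate row edges
[154 160 161 163 165 164 165 160 132 143 170 177 178 176 178 176 175 176
 176 175 176 175 175 176 175 174 176 173 176 175 171 174 173 173 173 172
 173 174 173 174 173 172 171 171 172 169 172 172 172 173 170 171 170 172
 170 171 172 173 171 170 172 170 171 171 171 171 173 173 172 174 173 173
 173 173 172 173 174 172 174 174 175 174 175 175 173 174 175 175 174 176
 177 177 176 177 176 178 177 179 176 170 148 124 157 161 160 159 159 151
 142 133 122 151]
plate inner obs [0.56119121 0.06347535 0.13      ] in mill [0.0596057  0.05396063 0.13      ]
jar end top [[254.91644848 184.80457381]] bottom [[254.61640611 163.49899838]]
```

Run:
```python
from h import *; import pickle,cv2
p=pickle.load(open("w3.pkl","rb"))
R=Ro.from_euler('z',np.radians(-7.3)).as_matrix(); J=np.array([.5537,.0108,.2804+.0105])
a=np.linspace(0,2*np.pi,100)
im=p["img"][:,:,::-1].copy()[120:270,170:340]; im=cv2.resize(im,None,fx=4,fy=4,interpolation=cv2.INTER_CUBIC)
for L,c in((.046,(0,0,255)),(.041,(0,255,0))):
    q=proj(p,J+np.c_[.03*np.cos(a),0*a+L,.03*np.sin(a)]@R.T,1)
    cv2.polylines(im,[np.int32((q-[170,120]+.5)*4)],True,c,1)
cv2.imwrite("pics/w3c.png",im)
```

```text
(no output)
```

View pics/w3c.png

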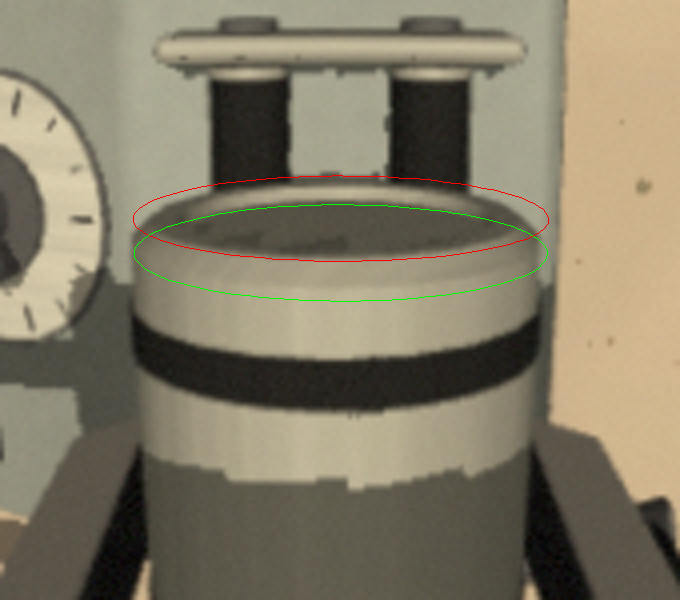

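The outline fits the held jar's end to within about 1 mm, and the plates agree too. Lowering.

```bash
python3 -m inch '[[[-0.07,0.13,5,0,0,0,5.5],[0,0,4.5,0,0,0,5.5],[0,0,3,0,0,0,5.5],[0,0,1.5,0,0,0,5.5],[0,0,0.7,0,0,0,5.5],[0,0,0.3,0,0,0,5.5],[0,0,0,0,0,0,5.5]]]'
```

```text
time: 8.98
position: [0.5559, 0.0095, 0.1323]
tcp_rot: [179.9, 0.0, 82.8]
wrist_force: [0.5, -1.0, -4.6]
width: 0.0589
grip_force: 45.0
```

```bash
python3 -m inch '[[[0,-0.1,0.1,0,0,0,5.5],[0,0,0.1,0,0,0,5.5],[0,0,0,0,0,0,5.5]]]'
```

```text
time: 9.35
position: [0.5544, 0.0096, 0.1298]
tcp_rot: [180.0, 0.0, 82.8]
wrist_force: [-0.5, -0.5, -2.2]
width: 0.0594
grip_force: 45.0
```

```bash
python3 -m inch '[[[0,0,0.1,0,0,0,5.5],[0,0,0,0,0,0,5.5],[0,0,0,0,0,0,6.2],[0,0,0,0,0,0,7.6],[0,0,0,0,0,0,7.6],[0,0,-1.5,0,0,0,7.6],[0,0,-4,0,0,0,7.6],[0,0,-5,0,0,0,7.6],[0,0,-5,0,0,0,7.6],[0,0,0,0,0,0,7.6]]]'
python3 - <<'E'
from workcell import *; import cv2,pickle
from h import *
s=sense(); print(s["position"],s["tcp_rot"],s["q"])
p=read_camera("wrist"); pickle.dump(p,open("w4.pkl","wb"))
t=read_camera("top")
a=p["img"][:,:,::-1]; b=cv2.resize(t["img"][130:280,230:350,::-1],None,fx=2.56,fy=2.56)
im=np.hstack([cv2.resize(a[60:330,120:400],None,fx=1.42,fy=1.42),cv2.resize(b,None,fx=1,fy=1)[:383]]); cv2.imwrite("pics/w4.png",im)
E
```

```text
time: 10.6
position: [0.5568, 0.0095, 0.2891]
tcp_rot: [179.4, -0.0, 82.8]
wrist_force: [0.8, -0.1, 0.1]
width: 0.0758
grip_force: 0.0
[0.55681344 0.00945417 0.2891231 ] [ 1.79379798e+02 -8.32110282e-03  8.28452935e+01] [-6.18452638e+00  1.18529779e+01  7.99526239e+01 -2.18360705e-03
  8.75741443e+01  9.70305793e-01]
```

View pics/w4.png

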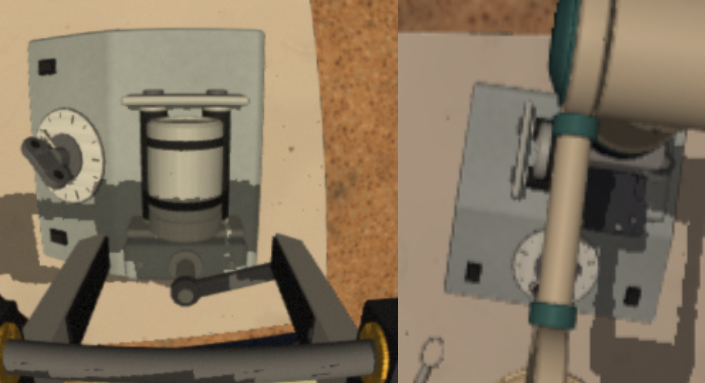

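The jar lies on both rollers between the plates and is released; the bar is still parked. Next I refine the knob and pivot from a nearer view.

```bash
python3 -m inch '[[[0,0,0,0,0,0.17,5],[0,0,0,0,0,0.17,5],[0,0,0,0,0,0.17,5],[0,0,0,0,0,0.17,5],[0,0,0,0,0,0.17,5],[0,0,0,0,0,0.17,5],[0,0,0,0,0,0.17,5],[0,0,0,0,0,0.17,5],[0,0,0,0,0,0,5]]]'
python3 - <<'E'
from workcell import *; import cv2,pickle
from h import *
from scipy.optimize import least_squares
s=sense(); print(s["position"],s["tcp_rot"],s["q"])
p=read_camera("wrist"); cv2.imwrite("pics/w5.png",p["img"][:,:,::-1]); pickle.dump(p,open("w5.pkl","wb"))
for d in outline_of("keeper_knob",p)[:2]: ys,xs=np.nonzero(d["mask"]); print(d["p"],xs.mean(),ys.mean(),xs.min(),xs.max(),ys.min(),ys.max())
W1=pickle.load(open("w1.pkl","rb"))
for kz in(.193,.198): print(kz,atz(W1,(404,55),kz+.012,1),atz(W1,(371,129),kz,1), proj(p,atz(W1,(404,55),kz+.012,1),1),proj(p,atz(W1,(371,129),kz,1),1))
E
```

```text
time: 11.82
position: [0.5534, 0.0097, 0.2818]
tcp_rot: [-180.0, 0.2, 5.0]
wrist_force: [0.6, -0.3, -0.7]
width: 0.0503
grip_force: 0.0
[0.55335381 0.0096987  0.28180992] [-179.969469      0.19076318    5.03011108] [-6.19449201e+00  1.21576990e+01  8.05511735e+01 -7.19298097e-03
  8.74841847e+01  7.87757756e+01]
0.78 334.3080836630865 169.06613906161672 320 352 119 222
0.193 [ 0.62277329 -0.05975485  0.205     ] [ 0.54327273 -0.06653422  0.193     ] [[339.38784707 133.24680663]] [[330.48785092 214.33619332]]
0.198 [ 0.62050054 -0.05783842  0.21      ] [ 0.5425589  -0.06457779  0.198     ] [[338.57692177 136.00841317]] [[329.6837996  216.63903889]]
```

View pics/w5.png

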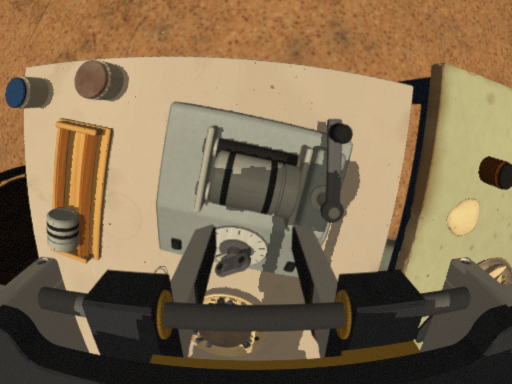

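w5: knob top at (341,132), pivot top at (333,211), and the bar points straight up in the image.

Run:
```python
from h import *; import pickle
from workcell import *
T=read_camera("top");S=read_camera("side")
p=pickle.load(open("w5.pkl","rb")); t=lambda x,y:(130+x/3.3-.35,120+y/3.3-.35); s=lambda x,y:(130+x/3-.33,110+y/3-.33)
for kz in(.193,.198,.203):
    a=atz(p,(340.5,131.5),kz+.012,1);b=atz(p,(333,211),kz,1); print(kz,a,b,np.linalg.norm((a-b)[:2]),np.degrees(np.arctan2(*(a-b)[1::-1])))
    print("  top",atz(T,t(664,134),kz+.012),atz(T,t(672,243),kz),"side",atz(S,s(416,52),kz+.006),atz(S,s(481,86),kz))
```

```text
0.193 [ 0.62444623 -0.06058109  0.205     ] [ 0.54690009 -0.06850628  0.193     ] 0.0779500706642982 5.835350558910209
  top [ 0.62622582 -0.05984368  0.205     ] [ 0.54320964 -0.06844736  0.193     ] side [ 0.62878199 -0.06999261  0.199     ] [ 0.54219632 -0.06727689  0.193     ]
0.198 [ 0.62462323 -0.05906917  0.21      ] [ 0.54851619 -0.06691419  0.198     ] 0.07651029550848783 5.885190553330157
  top [ 0.62530439 -0.05899058  0.21      ] [ 0.54270983 -0.06756183  0.198     ] side [ 0.62471192 -0.06385212  0.204     ] [ 0.5386854  -0.06119804  0.198     ]
0.203 [ 0.62480022 -0.05755726  0.215     ] [ 0.5501323 -0.0653221  0.203    ] 0.07507058046693252 5.936942266199399
  top [ 0.62438296 -0.05813747  0.215     ] [ 0.54221002 -0.06667629  0.203     ] side [ 0.62064185 -0.05771162  0.209     ] [ 0.53517447 -0.05511919  0.203     ]
```

```bash
python3 -m inch '[[[3.25,3.73,0,0,0,0,5],[3.25,3.73,0,0,0,0,5],[0,0,4,0,0,0,5],[0,0,3,0,0,0,5],[0,0,1.5,0,0,0,5],[0,0,0.7,0,0,0,5],[0,0,0,0,0,0,5],[0,0,0,0,0,0,1],[0,0,0,0,0,0,1],[0,0,0,0,0,0,1]]]' 12;  python3 -m inch '[[[0,0,0,0,0,0,1],[0,0,0,0,0,0,1]]]' 12
```

```text
time: 13.28
position: [0.6256, -0.0591, 0.1921]
tcp_rot: [180.0, -0.1, 4.9]
wrist_force: [-0.1, -0.2, -0.5]
width: 0.0235
grip_force: 0.0
time: 13.52
position: [0.6257, -0.0594, 0.1919]
tcp_rot: [180.0, -0.1, 4.9]
wrist_force: [-0.3, -1.3, 1.9]
width: 0.0172
grip_force: 12.0
```

```bash
python3 -m inch '[[[-0.05,-0.90,0,0,0,-0.113,1],[-0.05,-0.90,0,0,0,-0.113,1],[-0.05,-0.90,0,0,0,-0.113,1],[-0.05,-0.90,0,0,0,-0.113,1],[-0.05,-0.90,0,0,0,-0.113,1],[-0.05,-0.90,0,0,0,-0.113,1]]]';  python3 -m inch '[[[-0.05,-0.90,0,0,0,-0.113,1],[-0.05,-0.90,0,0,0,-0.113,1],[-0.05,-0.90,0,0,0,-0.113,1],[-0.05,-0.90,0,0,0,-0.113,1],[-0.05,-0.90,0,0,0,-0.113,1],[0,0,0,0,0,0,1]]]'
```

```text
time: 14.28
position: [0.6017, -0.0119, 0.1918]
tcp_rot: [-180.0, 0.2, 44.0]
wrist_force: [-3.6, -4.2, 3.4]
width: 0.0172
grip_force: 12.0
time: 15.02
position: [0.5635, 0.0096, 0.1918]
tcp_rot: [-179.9, 0.3, 76.2]
wrist_force: [-1.7, -5.2, 1.3]
width: 0.0173
grip_force: 12.0
```

```bash
python3 -m inch '[[[-0.02,-0.45,0,0,0,-0.056,1],[-0.02,-0.45,0,0,0,-0.056,1],[0,0,0,0,0,0,1]]]';  python3 -m inch '[[[-0.01,-0.3,0,0,0,-0.03,1],[0,0,0,0,0,0,1]]]'
```

```text
time: 15.4
position: [0.5552, 0.0112, 0.1917]
tcp_rot: [-179.9, 0.2, 82.5]
wrist_force: [-2.2, -5.8, 3.3]
width: 0.0175
grip_force: 12.0
time: 15.65
position: [0.5545, 0.0114, 0.1918]
tcp_rot: [179.8, 0.2, 84.2]
wrist_force: [0.8, -5.1, -0.1]
width: 0.0175
grip_force: 12.0
```

```bash
python3 -m inch '[[[0,-0.3,0,0,0,0,1],[0,0,0,0,0,0,1]]]';  python3 -m inch '[[[0,-0.3,0,0,0,0,1],[0,0,0,0,0,0,1]]]'; python3 -c "
from workcell import *;s=sense();print(s['wrist_force'],s['moment'],s['position'])"
```

```text
time: 15.9
position: [0.5544, 0.0114, 0.1919]
tcp_rot: [179.5, 0.2, 84.2]
wrist_force: [8.0, -5.6, -4.0]
width: 0.0173
grip_force: 12.0
time: 16.15
position: [0.5543, 0.0114, 0.192]
tcp_rot: [179.2, 0.2, 84.2]
wrist_force: [12.2, -6.5, -7.2]
width: 0.0173
grip_force: 12.0
[12.23812954 -6.45553145 -7.21295694] [-1.04482486 -2.2039401   0.00874278] [0.55427413 0.01138035 0.19196317]
```

The bar is against its stop: 12 N, no more motion. Releasing, lifting, and working out the hover over the key.

```bash
python3 -m inch '[[[0,0.4,0,0,0,0,1],[0,0,0,0,0,0,5],[0,0,0,0,0,0,5],[0,0,0,0,0,0,5],[0,0,-2,0,0,0,5],[0,0,-4,0,0,0,5],[0,0,-5,0,0,0,5],[0,0,0,0,0,0,5]]]'
cat > key.py <<'E'
from h import *
from workcell import sense
def panel(psi): return Ro.from_euler('z',-7.2,degrees=True)*Ro.from_euler('y',-28,degrees=True)*Ro.from_euler('z',psi,degrees=True)*Ro.from_euler('x',180,degrees=True)
N=panel(0).apply([0,0,-1])
def go(pos,R):
    s=sense(); Rc=Ro.from_euler('xyz',s["tcp_rot"],degrees=True)
    print("at",s["position"].round(4),s["tcp_rot"].round(1),"shift cm",(Rc.inv().apply(np.array(pos)-s["position"])*100).round(2),"rotvec",(Rc.inv()*R).as_rotvec().round(3))
E
python3 - <<'E'
from key import *
go(np.array([.4179,.0272,.0928])+.15*N,panel(130))
E
```

```text
time: 17.15
position: [0.5531, 0.0138, 0.3057]
tcp_rot: [179.5, -0.0, 84.3]
wrist_force: [1.5, -0.2, 0.7]
width: 0.0501
grip_force: 0.0
at [0.5531 0.0138 0.3057] [179.5  -0.   84.3] shift cm [  0.17 -20.7    7.87] rotvec [-0.457 -0.174 -0.659]
```

```bash
python3 -m inch '[[[0.04,-5.17,1.97,0,0,0,5],[0.04,-5.17,1.97,0,0,0,5],[0.04,-5.17,1.97,0,0,0,5],[0.04,-5.17,1.97,0,0,0,5],[0,0,0,-0.076,-0.029,-0.11,5],[0,0,0,-0.076,-0.029,-0.11,5],[0,0,0,-0.076,-0.029,-0.11,5],[0,0,0,-0.076,-0.029,-0.11,5],[0,0,0,-0.076,-0.029,-0.11,5],[0,0,0,-0.076,-0.029,-0.11,5]]]'
python3 -m inch '[[[0,0,0,0,0,0,5]]]'
python3 - <<'E'
from key import *
from workcell import *; import cv2,pickle
go(np.array([.4179,.0272,.0928])+.15*N,panel(130)); print(sense()["q"])
p=read_camera("wrist"); pickle.dump(p,open("w6.pkl","wb"))
for n in("timer_key","key_grip"):
  for d in outline_of(n,p)[:2]:
    ys,xs=np.nonzero(d["mask"]); print(d["p"],xs.mean(),ys.mean(),xs.min(),xs.max(),ys.min(),ys.max())
im=p["img"][:,:,::-1].copy(); G=np.array([.4179,.0272,.0928])
print(proj(p,G,1),proj(p,G-.034*N,1)); x0=100;y0=60
c=cv2.resize(im[90:290,130:380],None,fx=3,fy=3,interpolation=cv2.INTER_CUBIC); cv2.imwrite("pics/w6.png",c)
E
```

```text
time: 18.4
position: [0.3444, 0.0365, 0.2213]
tcp_rot: [158.4, 17.4, 119.8]
wrist_force: [0.1, 0.8, 0.4]
width: 0.05
grip_force: 0.0
time: 18.52
position: [0.3428, 0.0359, 0.2206]
tcp_rot: [158.5, 17.2, 119.4]
wrist_force: [-0.3, -0.0, 1.1]
width: 0.0501
grip_force: 0.0
at [0.3428 0.0359 0.2206] [158.5  17.2 119.4] shift cm [-0.37  0.56 -0.18] rotvec [-0.011 -0.007 -0.001]
[ -3.68525706 -21.96434137 124.91520146  -2.20905115  49.84706577
 -35.37299405]
0.81 263.7711552612215 184.24429727740986 245 282 153 215
0.73 263.7765151515151 183.36742424242425 245 282 153 214
[[260.12014363 188.02305475]] [[259.81058796 181.33772957]]
```

View pics/w6.png

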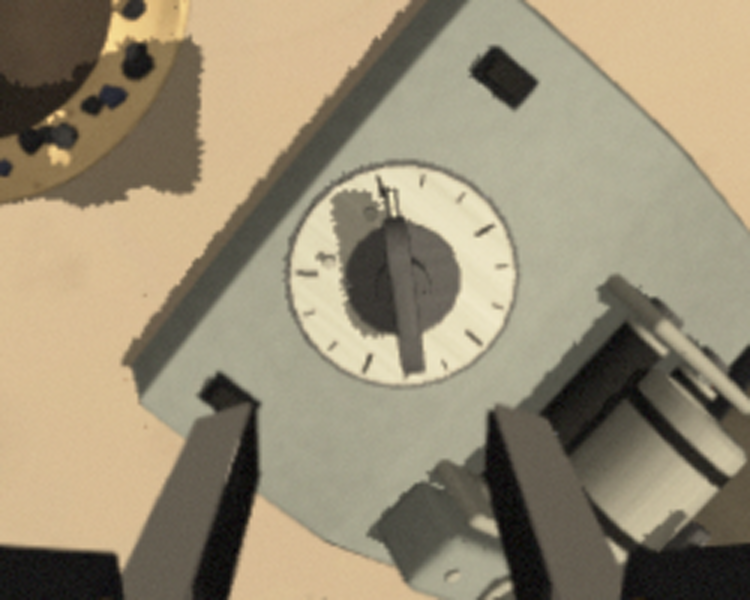

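w6: dial centre at px (264,181). The blade runs from (262,163) with the pointer end up to (267.4,214), centre about (264.6,188), leaning some 6° in the tool frame.

```bash
cat >> key.py <<'E'
def onplane(p,uv,P0,n):
    o,d=ray(p,uv,True); return o+d*(n@(P0-o))/(n@d)
E
python3 - <<'E'
from key import *; import pickle
p=pickle.load(open("w6.pkl","rb")); q=lambda x,y:(130+(x+.5)/3-.5,90+(y+.5)/3-.5)
G=np.array([.4179,.0272,.0928]); B=G-.034*N
base=onplane(p,q(403,273),B,N); e1=onplane(p,q(396,219),G+.012*N,N); e2=onplane(p,q(412.5,372),G+.012*N,N)
top=(e1+e2)/2
print("base",base,"grip from base",base+.034*N,"from blade",top-.012*N,"blade len",np.linalg.norm(e1-e2))
d=panel(0).inv().apply(e1-e2); print("blade dir in panel (tool psi frame) deg",np.degrees(np.arctan2(-d[1],d[0])))
g=((base+.034*N)+(top-.012*N))/2
psi=np.degrees(np.arctan2(-d[1],d[0]))
print("dial diam mm:",1e3*np.linalg.norm(onplane(p,q(287,273),B,N)-onplane(p,q(517,273),B,N)))
go(g+.06*N-.0188*0*N,panel(psi)); print(g,psi)
E
```

```text
base [0.43726574 0.02881756 0.06440057] grip from base [0.42142957 0.03081813 0.09442079] from blade [0.42036381 0.03165807 0.09380261] blade len 0.0583500423262108
blade dir in panel (tool psi frame) deg 136.40547253774977
dial diam mm: 96.43067225565545
at [0.3461 0.0358 0.2228] [158.4  17.3 119.4] shift cm [-0.04  0.82  8.87] rotvec [-0.008 -0.006 -0.112]
[0.42089669 0.0312381  0.0941117 ] 136.40547253774977
```

Run:
```python
from key import *; import pickle
from workcell import *
from scipy.optimize import least_squares
T=read_camera("top");S=read_camera("side");W1=pickle.load(open("w1.pkl","rb"));W6=pickle.load(open("w6.pkl","rb"))
t=lambda x,y:(130+x/3.3-.35,120+y/3.3-.35); s=lambda x,y:(130+x/3-.33,110+y/3-.33)
O=[(T,t(533.5,377),0),(S,s(508,261.5),0),(W1,(241.3,158.5),1),(W6,(264.2,180.8),1)]
for sub in(O,[O[0],O[1],O[3]],[O[1],O[3]],[O[2],O[3]]):
    r=least_squares(lambda P:np.concatenate([proj(p,P,f)[0]-uv for p,uv,f in sub]),[.437,.029,.064]); print(r.x.round(4),r.fun.round(1),"grip",(r.x+.034*N).round(4))
```

```text
[0.4397 0.0274 0.0619] [ 0.1 -0.9 -0.8  0.9 -0.4  0.6 -0.1  0.5] grip [0.4239 0.0294 0.0919]
[0.4368 0.0288 0.066 ] [-0.3  0.2 -0.2  0.6 -0.   0.4] grip [0.4209 0.0308 0.096 ]
[0.435  0.0298 0.0684] [0.2 0.4 0.1 0.1] grip [0.4191 0.0318 0.0984]
[0.4405 0.0275 0.0605] [-0.1 -0.1 -0.1  0.1] grip [0.4247 0.0295 0.0905]
```

```bash
python3 -m inch '[[[0,0.82,4,0,0,0,5],[0,0,4.8,0,0,0,5],[0,0,0,-0.008,-0.006,-0.112,5],[0,0,0,0,0,0,5]]]'
python3 - <<'E'
from key import *
g=np.array([.4209,.0308,.0941])
for _ in range(3): go(g-.013*N,panel(136.4));
E
```

```text
time: 19.27
position: [0.3924, 0.0353, 0.1466]
tcp_rot: [160.0, 19.8, 125.7]
wrist_force: [0.3, -0.0, -0.4]
width: 0.0498
grip_force: 0.0
at [0.3924 0.0353 0.1466] [160.   19.8 125.7] shift cm [-0.13  0.01  7.3 ] rotvec [-0.002 -0.002 -0.   ]
at [0.3924 0.0353 0.1466] [160.   19.8 125.7] shift cm [-0.13  0.01  7.3 ] rotvec [-0.002 -0.002 -0.   ]
at [0.3924 0.0353 0.1466] [160.   19.8 125.7] shift cm [-0.13  0.01  7.3 ] rotvec [-0.002 -0.002 -0.   ]
```

```bash
python3 -m inch '[[[-0.1,0,3,0,0,0,5],[0,0,2,0,0,0,5],[0,0,1.2,0,0,0,5],[0,0,0.7,0,0,0,5],[0,0,0.4,0,0,0,5],[0,0,0,0,0,0,5]]]'
python3 -m inch '[[[0,0,0,0,0,0,0.3],[0,0,0,0,0,0,0.3],[0,0,0,0,0,0,0.3],[0,0,0,0,0,0,0.3],[0,0,0,0,0,0,0.3]]]' 30
python3 - <<'E'
from key import *
g=np.array([.4209,.0308,.0941]);go(g-.013*N,panel(136.4)); s=sense();print(s["wrist_force"],s["moment"],s["q"])
E
```

```text
time: 20.02
position: [0.4269, 0.0301, 0.0836]
tcp_rot: [159.8, 19.9, 125.7]
wrist_force: [0.0, -0.2, 0.1]
width: 0.0501
grip_force: 0.0
time: 20.65
position: [0.4266, 0.0301, 0.0834]
tcp_rot: [159.9, 19.9, 125.7]
wrist_force: [-0.8, -0.9, 2.0]
width: 0.0088
grip_force: 30.0
at [0.4266 0.0301 0.0834] [159.9  19.9 125.7] shift cm [ 0.   -0.01  0.09] rotvec [0.    0.    0.001]
[-0.76401443 -0.92754529  1.95954903] [-0.05631062  0.11507431  0.0554313 ] [ -3.84193418  -1.58275499 136.09671113  -5.23919762  17.57116458
 -38.51928729]
```

```bash
python3 -m inch '[[[0,0,0,0,0,0.15,0.3],[0,0,0,0,0,0.18,0.3],[0,0,0,0,0,0.18,0.3],[0,0,0,0,0,0.18,0.3]]]'
python3 - <<'E'
from key import *
s=sense();print(s["wrist_force"],s["moment"],s["q"],s["width"])
R=Ro.from_euler('xyz',s["tcp_rot"],degrees=True);print(R.inv().apply(s["moment"]),R.inv().apply(s["wrist_force"]))
E
```

```text
time: 21.15
position: [0.4278, 0.0305, 0.084]
tcp_rot: [152.0, 3.1, 88.6]
wrist_force: [2.1, 3.8, -1.0]
width: 0.0088
grip_force: 30.0
[ 2.09692166  3.77518927 -1.00675009] [ 0.67975947 -0.12094045  0.4440322 ] [ -3.80443886  -1.56961481 136.0415057   -5.17140614  17.47139264
   1.34840552] 0.008800922802125258
[-0.12817809  0.80812951 -0.06603932] [3.87244917 1.39471412 1.64972429]
```

```bash
python3 -m inch '[[[0,0,0,0,0,0.18,0.3],[0,0,0,0,0,0.18,0.3],[0,0,0,0,0,0.18,0.3],[0,0,0,0,0,0.18,0.3],[0,0,0,0,0,0.18,0.3],[0,0,0,0,0,0.18,0.3],[0,0,0,0,0,0.18,0.3]]]';python3 -m inch '[[[0,0,0,0,0,0.18,0.3],[0,0,0,0,0,0.18,0.3],[0,0,0,0,0,0.18,0.3],[0,0,0,0,0,0.18,0.3],[0,0,0,0,0,0.18,0.3],[0,0,0,0,0,0.18,0.3],[0,0,0,0,0,0.16,0.3],[0,0,0,0,0,0,0.3]]]'
cat >> key.py <<'E'
def st():
    s=sense(); R=Ro.from_euler('xyz',s["tcp_rot"],degrees=True); print(s["q"].round(1),"tool moment",R.inv().apply(s["moment"]).round(2),"tool force",R.inv().apply(s["wrist_force"]).round(1),"w",s["width"].round(4))
E
python3 -c "
from key import *; st()"
```

```text
time: 22.02
position: [0.4296, 0.0293, 0.0851]
tcp_rot: [167.4, -25.6, 20.2]
wrist_force: [4.7, -8.6, -1.1]
width: 0.0088
grip_force: 30.0
time: 23.02
position: [0.4288, 0.0272, 0.0848]
tcp_rot: [-159.0, -19.3, -57.0]
wrist_force: [1.7, -24.8, 1.7]
width: 0.0087
grip_force: 30.0Traceback (most recent call last):
  File "<string>", line 2, in <module>
    from key import *; st()
                       ~~^^
  File "key.py", line 11, in st
    s=sense(); R=Ro.from_euler('xyz',s["tcp_rot"],degrees=True); print(s["q"].round(1),"tool moment",R.inv().apply(s["moment"]).round(2),"tool force",R.inv().apply(s["wrist_force"]).round(1),"w",s["width"].round(4))
                                                                                                                                                                                                   ^^^^^^^^^^^^^^^^
AttributeError: 'float' object has no attribute 'round'
```

```bash
sed -i 's/s\["width"\].round(4)/round(s["width"],4)/' key.py; python3 -c "
from key import *; st()"; python3 -m inch '[[[0,0,0,0,0,0,3],[0,0,0,0,0,0,5],[0,0,0,0,0,0,5],[0,0,-2,0,0,0,5],[0,0,-2.5,0,0,0,5],[0,0,0,0,0,-0.18,5],[0,0,0,0,0,-0.18,5],[0,0,0,0,0,-0.18,5],[0,0,0,0,0,-0.18,5],[0,0,0,0,0,-0.18,5]]]'; python3 -m inch '[[[0,0,0,0,0,-0.18,5],[0,0,0,0,0,-0.18,5],[0,0,0,0,0,-0.18,5],[0,0,0,0,0,-0.18,5],[0,0,0,0,0,-0.18,5],[0,0,0,0,0,-0.18,5],[0,0,0,0,0,-0.18,5],[0,0,0,0,0,-0.18,5],[0,0,0,0,0,-0.18,5],[0,0,0,0,0,-0.18,5]]]'
python3 -m inch '[[[0,0,0,0,0,-0.18,5],[0,0,0,0,0,-0.18,5],[0,0,0,0,0,-0.09,5],[0,0,0,0,0,0,5]]]'
python3 - <<'E'
from key import *
from workcell import *; import pickle,cv2
st(); go([.4277,.0287,.0841],panel(136.4-3.0))
p=read_camera("wrist"); pickle.dump(p,open("w7.pkl","wb")); c=cv2.resize(p["img"][90:330,130:380,::-1],None,fx=2.4,fy=2.4,interpolation=cv2.INTER_CUBIC); cv2.imwrite("pics/w7.png",c)
E
```

```text
[ -4.1  -1.6 135.9  -5.7  17.5 144.3] tool moment [-2.91  3.75  0.03] tool force [21.1 13.2  0.9] w 0.0087
time: 24.28
position: [0.4054, 0.0331, 0.1229]
tcp_rot: [177.0, -27.9, -0.8]
wrist_force: [-0.5, 0.7, -0.1]
width: 0.0499
grip_force: 0.0
time: 25.52
position: [0.4054, 0.0332, 0.1229]
tcp_rot: [153.3, 8.7, 99.5]
wrist_force: [0.2, 0.1, 0.1]
width: 0.0495
grip_force: 0.0
time: 26.02
position: [0.4055, 0.0331, 0.1229]
tcp_rot: [159.1, 19.1, 123.4]
wrist_force: [-0.2, 0.4, -0.4]
width: 0.05
grip_force: 0.0
[ -3.5  -8.1 133.4  -3.8  26.8 -37.4] tool moment [ 0.07  0.08 -0.  ] tool force [ 0.6 -0.   0.2] w 0.05
at [0.4055 0.0331 0.1229] [159.1  19.1 123.4] shift cm [-0.23  0.01  4.49] rotvec [ 0.    -0.     0.013]
```

View pics/w7.png

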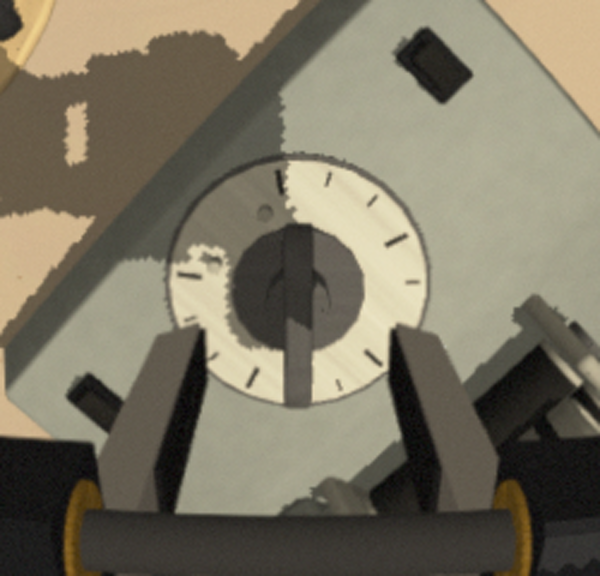

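w7: the blade stands upright at column ~298 of the crop, midway between the fingers, pointer end now down. The key has turned half a turn and stayed there. Regrip.

```bash
python3 -m inch '[[[-0.2,0,2,0,0,0,5],[0,0,1.5,0,0,0,5],[0,0,0.7,0,0,0,5],[0,0,0.3,0,0,0,5],[0,0,0,0,0,0,0.3],[0,0,0,0,0,0,0.3],[0,0,0,0,0,0,0.3],[0,0,0,0,0,0,0.3],[0,0,0,0,0,0,0.3]]]' 35
python3 -c "
from key import *; st()"
python3 -m inch '[[[0,0,0,0,0,0.15,0.3],[0,0,0,0,0,0.18,0.3],[0,0,0,0,0,0.18,0.3],[0,0,0,0,0,0.18,0.3],[0,0,0,0,0,0.18,0.3],[0,0,0,0,0,0.18,0.3],[0,0,0,0,0,0.18,0.3],[0,0,0,0,0,0.18,0.3],[0,0,0,0,0,0,0.3]]]'
python3 -c "
from key import *; st()"
```

```text
time: 27.2
position: [0.4277, 0.0286, 0.0842]
tcp_rot: [159.1, 19.1, 123.4]
wrist_force: [-0.9, -0.3, 1.4]
width: 0.0089
grip_force: 35.0
[ -4.2  -1.6 136.   -4.6  17.7 -37.1] tool moment [0.05 0.12 0.04] tool force [-0.2 -0.3 -1.6] w 0.0089
time: 28.32
position: [0.4279, 0.0285, 0.0843]
tcp_rot: [156.8, -16.2, 49.7]
wrist_force: [-1.0, 0.2, 2.5]
width: 0.0089
grip_force: 35.0
[ -4.2  -1.6 135.9  -4.6  17.7  43.6] tool moment [ 0.08 -0.14 -0.01] tool force [ 0.2  0.2 -2.7] w 0.0089
```

```bash
python3 -m inch '[[[0,0,0,0,0,0.1,0.3],[0,0,0,0,0,0.1,0.3],[0,0,0,0,0,0.1,0.3],[0,0,0,0,0,0,0.3]]]'
python3 -c "
from key import *; st()"
python3 -m inch '[[[0,0,0,0,0,0.08,0.3],[0,0,0,0,0,0,0.3]]]'
python3 -c "
from key import *; st()"
python3 -m inch '[[[0,0,0,0,0,0.05,0.3],[0,0,0,0,0,0,0.3]]]'
python3 -c "
from key import *; st()"
```

```text
time: 28.82
position: [0.4279, 0.0285, 0.0843]
tcp_rot: [162.4, -22.2, 32.7]
wrist_force: [-1.3, -0.4, 3.0]
width: 0.0092
grip_force: 35.0
[ -4.2  -1.6 135.9  -4.7  17.7  60.7] tool moment [ 0.04 -0.2  -0.06] tool force [-0.1  0.7 -3.2] w 0.0092
time: 29.08
position: [0.4279, 0.0285, 0.0843]
tcp_rot: [164.2, -23.5, 28.0]
wrist_force: [-2.6, -0.2, 5.2]
width: 0.0088
grip_force: 35.8
[ -4.2  -1.6 135.9  -4.7  17.7  65.2] tool moment [-0.01 -0.13 -0.59] tool force [-0.1  0.6 -5.8] w 0.0088
time: 29.32
position: [0.4279, 0.0285, 0.0843]
tcp_rot: [165.5, -24.3, 25.0]
wrist_force: [-2.4, -0.4, 5.6]
width: 0.0093
grip_force: 37.3
[ -4.2  -1.6 135.9  -4.7  17.7  68.1] tool moment [ 0.02 -0.14 -0.72] tool force [ 0.1  0.9 -6. ] w 0.0093
```

The end stop is reached: torque rose to 0.7 N m and the sum of the turns is about 5.0 rad. Release and back off.

```bash
python3 -m inch '[[[0,0,0,0,0,0,3],[0,0,0,0,0,0,5],[0,0,0,0,0,0,5],[0,0,-2,0,0,0,5],[0,0,-4,0,0,0,5],[0,0,-5,0,0,0,5],[0,0,-4,0,0,0,5],[0,0,0,0,0,0,5]]]'
python3 - <<'E'
from key import *
from workcell import *; import pickle,cv2
st(); p=read_camera("wrist"); S=read_camera("side")
a=p["img"][20:320,60:460,::-1]; b=cv2.resize(S["img"][100:310,130:350,::-1],None,fx=300/210*1,fy=300/210)
cv2.imwrite("pics/w8.png",np.hstack([a,b]))
E
```

```text
time: 30.32
position: [0.3588, 0.0376, 0.2195]
tcp_rot: [165.4, -24.7, 24.8]
wrist_force: [0.4, 0.1, 0.0]
width: 0.0497
grip_force: 0.0
[ -2.9 -20.6 125.   -2.7  47.2  66.8] tool moment [ 0.09 -0.21 -0.01] tool force [0.4 0.1 0.2] w 0.0497
```

View pics/w8.png

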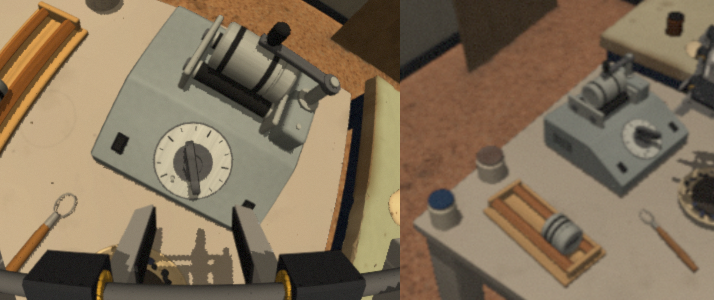

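w8: the jar is on the rollers under the closed bar, the short jar is in its rest, and the tin and pot are in place. I check the final key angle.

Run:
```python
from key import *
from workcell import *; import cv2
p=read_camera("wrist"); d=outline_of("timer_key",p)[0]; m=d["mask"].astype(np.uint8)
g=np.array([.4277,.0287,.0841])+.013*N
ys,xs=np.nonzero(m); print(d["p"],m.sum(),xs.min(),xs.max(),ys.min(),ys.max())
c=cv2.resize(p["img"][140:230,200:310,::-1],None,fx=6,fy=6,interpolation=cv2.INTER_CUBIC)
for a,col in((29.9,(0,255,0)),(24.2,(0,0,255))):
    u=panel(a).apply([1,0,0]); q=proj(p,np.array([g+.012*N+s*.031*u for s in(-1,1)]),1); cv2.line(c,*[tuple(int(v) for v in (k-[200,140]+.5)*6) for k in q],col,1)
cv2.imwrite("pics/w9.png",c)
```

```text
0.9 1319 235 273 158 212
```

View pics/w9.png

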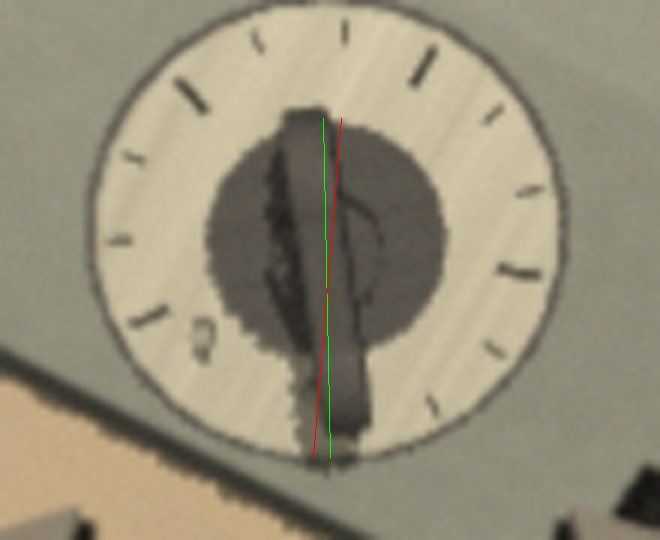

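The blade stands about 10° behind where the tool stopped. That could be twist against the stop or a kick-back on release, so I grip once more and check gently.

```bash
python3 -m inch '[[[0,0,0,0,0,-0.1,5],[0,0,0,0,0,-0.1,5],[0,0,0,0,0,0,5]]]'
python3 - <<'E'
from key import *
st();go([.4279,.0285,.0843],panel(36))
E
```

```text
time: 30.9
position: [0.3573, 0.0373, 0.2146]
tcp_rot: [161.2, -20.9, 36.4]
wrist_force: [0.5, -0.7, -0.4]
width: 0.05
grip_force: 0.0
[ -3.  -20.2 125.3  -2.7  47.2  55.4] tool moment [ 0.18 -0.13 -0.01] tool force [-0.2  0.7  0.6] w 0.05
at [0.3573 0.0373 0.2146] [161.2 -20.9  36.4] shift cm [ 0.18  0.13 14.84] rotvec [-0.002  0.003  0.072]
```

```bash
python3 -m inch '[[[0.18,0.13,5,0,0,0.06,5],[0,0,5,0,0,0,5],[0,0,3,0,0,0,5],[0,0,1.3,0,0,0,5],[0,0,0.5,0,0,0,5],[0,0,0,0,0,0,5]]]'
python3 - <<'E'
from key import *
st();go([.4279,.0285,.0843],panel(36))
E
python3 -m inch '[[[0,0,0,0,0,0,0.3],[0,0,0,0,0,0,0.3],[0,0,0,0,0,0,0.3],[0,0,0,0,0,0,0.3],[0,0,0,0,0,0,0.3]]]' 35; python3 -c "
from key import *; st()"
python3 -m inch '[[[0,0,0,0,0,0.04,0.3],[0,0,0,0,0,0,0.3]]]' ; python3 -c "
from key import *; st()"
python3 -m inch '[[[0,0,0,0,0,0.04,0.3],[0,0,0,0,0,0,0.3]]]' ; python3 -c "
from key import *; st()"
```

```text
time: 31.65
position: [0.4285, 0.0286, 0.0863]
tcp_rot: [162.4, -22.1, 33.0]
wrist_force: [0.1, -0.5, -0.2]
width: 0.0502
grip_force: 0.0
[ -4.2  -1.8 135.6  -4.5  18.3  60.2] tool moment [ 0.13 -0.13 -0.01] tool force [-0.3  0.4  0.2] w 0.0502
at [0.4285 0.0286 0.0863] [162.4 -22.1  33. ] shift cm [-0.13 -0.08  0.15] rotvec [-0.     0.001  0.013]
time: 32.28
position: [0.4282, 0.0293, 0.0867]
tcp_rot: [162.4, -22.1, 33.0]
wrist_force: [-1.8, 6.5, 2.7]
width: 0.0089
grip_force: 35.0
[ -4.1  -1.9 135.6  -4.4  18.4  60.2] tool moment [ 1.23  0.37 -0.01] tool force [ 2.9 -5.6 -3.6] w 0.0089
time: 32.52
position: [0.4282, 0.0293, 0.0868]
tcp_rot: [163.3, -22.8, 30.7]
wrist_force: [-1.1, 6.9, 2.6]
width: 0.0087
grip_force: 35.0
[ -4.1  -1.9 135.6  -4.5  18.4  62.5] tool moment [ 1.19  0.36 -0.35] tool force [ 3.3 -5.8 -3.2] w 0.0087
time: 32.78
position: [0.4282, 0.0293, 0.0868]
tcp_rot: [164.2, -23.4, 28.4]
wrist_force: [-1.3, 6.6, 2.7]
width: 0.0087
grip_force: 35.5
[ -4.1  -1.9 135.6  -4.5  18.3  64.7] tool moment [ 1.23  0.26 -0.54] tool force [ 2.9 -5.7 -3.4] w 0.0087
```

The torque rises at once, so the key is at its stop. Ease the twist, release and retreat.

```bash
python3 -m inch '[[[0,0,0,0,0,-0.04,0.3],[0,0,0,0,0,0,3],[0,0,0,0,0,0,5],[0,0,0,0,0,0,5],[0,0,-2,0,0,0,5],[0,0,-4,0,0,0,5],[0,0,-5,0,0,0,5],[0,0,-4,0,0,0,5],[0,0,0,0,0,0,5]]]'
python3 - <<'E'
from key import *
from workcell import *; import cv2
st(); p=read_camera("wrist"); d=outline_of("timer_key",p)[0]; ys,xs=np.nonzero(d["mask"]); print(d["p"],xs.min(),xs.max(),ys.min(),ys.max())
cv2.imwrite("pics/w10.png",p["img"][:,:,::-1])
g=p["img"].astype(int).sum(2)
# blade orientation: same pixels test via dark/bright not needed
print(finish_job())
E
```

```text
time: 33.9
position: [0.36, 0.0374, 0.2226]
tcp_rot: [163.0, -23.1, 30.8]
wrist_force: [-0.0, 0.7, 0.0]
width: 0.05
grip_force: 0.0
[ -2.9 -20.6 124.6  -2.7  47.7  61.1] tool moment [ 0.08 -0.12 -0.03] tool force [ 0.3 -0.6 -0.1] w 0.05Traceback (most recent call last):
  File "<stdin>", line 3, in <module>
IndexError: list index out of range
```

```bash
python3 -c "
from workcell import *
print(finish_job())"
```

```text
the job is handed in; nothing more can be done
None
```

The job is handed in at about 34 s: the long jar lies on the rollers, the keeper bar is shut against its stop, and the timer key was then wound to its end stop. The short jar, tin and pot were not touched. I did not get a final picture of the key after the last release, so its end position rests on the stop torque felt just before.

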